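# Register a plywood stencil on the pin of a tracing board and hold it down

## Task

Register the plywood stencil on the tracing board: pick it up by its handle bar and set it level on the tip of the steel pin with its long straight edge along the aluminium rail and its socket still a finger's breadth to one side of the pin, then slide it along the rail, still gripped, until it drops over the pin, and press it flat. Finish while holding: keep hold of the handle and keep pressing the stencil firmly down flat on the board, as for tracing, and leave the jar, game box, marker and scissors where they lie.

Things in the scene. Friction and masses are not known exactly. Their poses are not given: they have to be found in the camera images.
- board: White tracing board, 190 (its x) by 260 (its y) by 12 mm, fixed to the desk. Origin: centre of its underside, on the desk; x points across it towards the rail, y runs along the rail, z up. A thin clear film sheet with a white punched strip lies flat on it (no height to reckon with).
- board_top (a point): Centre of the board's top face, 12 mm above the board's origin, same axes.
- rail_mid (a point): Middle of the inner face of the aluminium rail on the board, at the level of the board's top: 81 mm towards +x from the board's centre; axes of the board. The rail runs the full 260 mm along the board's +x edge, 14 mm wide, standing 8 mm above the board's top.
- pin: Upright steel locating pin fixed on the board, 10 mm in diameter, 13 mm proud of the board's top; its upper 8 mm taper to a blunt nose 4 mm across. Origin: on its axis at the board's top; axes of the board. It stands 32.5 mm from the rail's inner face (x = +48.5 mm of the board); its place along the rail varies by +-35 mm. Round it a dark flat disc, 26 mm wide, sunk flush.
- pin_tip (a point): Top of the pin, 13 mm above the board's top face.
- template: Loose plywood stencil, 0.17 to 0.32 kg: plate 110 (its x) by 150 (its y) by 6 mm with a handle bar on top. Origin: centre of the mouth of the blind round socket in its underside (11.5 mm wide, 15 mm deep), straight under the handle's middle. Home: axes parallel to the board's, x towards the rail, underside on the board's top, socket over the pin. It cannot go home the wrong way round.
- template_grip (a point): Centre of the stencil's handle bar, 36 mm above the underside, straight above the socket; axes of the stencil. The bar is 22 mm thick (stencil's x), 70 mm long (stencil's y), from 15 to 58 mm above the underside, on a foot 30 by 80 mm: grip it across its 22 mm thickness.
- template_edge (a point): Middle of the stencil's long straight edge that goes along the rail, at the underside: 30 mm from the socket towards the stencil's +x; it clears the rail by 2.5 mm when home. The opposite edge lies 80 mm from the socket towards -x, the ends 75 mm to either side. A round and a square window, each about 40 mm, lie 25 to 67 mm from the socket on the -x side.
- jar: White lidded stationery jar, 84 mm wide, 100 mm high, standing on the desk; origin: centre of its underside. Leave alone.
- gamebox: Orange board-game box, 123 by 173 by 51 mm, lying flat on the desk; origin: centre of its underside. Leave alone.
- marker: Black capped marker, 140 mm long (along its x), 17 mm thick, lying on the desk; origin: under its middle, on the desk. Leave alone.
- scissors: Scissors with black handles, about 155 mm long (along their x), 9 mm thick, lying on the desk; origin: near their pivot, on the desk. Leave alone.
Things that resemble listed ones, but are neither listed nor needed, are in the scene too. Several things have the shape of the template; the one meant has the colours described above.

How it is judged:
By the outcome, as a careful person would: the job done as asked, in the order asked, and still so for the second after the job is handed in, while the arm keeps its last pose, push and grip.
It also fails if it takes over 53 s, if anything falls off the work surface, if the arm or the gripper's body presses on something with over 40 N, if the wrist force passes 120 N, or if a joint passes its speed limit or range.

## Robot

A 6-joint arm with a two-finger parallel gripper is mounted at the origin on the work surface. World frame = base frame: x ahead of the robot, y to its left, z up, the work surface at z = 0. Lengths are in m, angles in rad, forces in N, time in s.
With the tool pointing down it reaches from about 0.25 to 0.775 m from the base axis. Payload 4 kg.
Tool frame: the origin (TCP) lies at the very end of the fingers, on their centre line; the grasp point (between the pads) lies 19 mm behind it; z points along the fingers, y is the line along which they close (so a half turn about z gives the same grasp; the last joint's range is limited). The gripper opens to 94 mm and grips with 3 to 60 N. Pads are 16 mm wide; open, the fingers measure 119 mm over their backs; the gripper's body (75 mm by 177 mm) begins 78 mm behind the grasp point.
Start: joints at [-1.322, 0.087, 1.371, -0, 1.684, -0.103], TCP at [0.19, -0.516, 0.206] pointing down, gripper open.
Joint ranges: [-3.1, 3.1], [-0.76, 2.03], [0.27, 2.55], [-1.08, 4.22], [0.17, 2.65], [-2.57, 2.57]. Speed limits (rad/s): [2.79, 2.79, 3.14, 3.14, 3.14, 3.14].

## Interface

Orientations are given as [roll, pitch, yaw] about the fixed x, y, z axes, in that order (R = Rz(yaw) Ry(pitch) Rx(roll)).
In Python, from bench import robot gives the robot as it stands. The module is installed in compiled form; this text tells all that it offers.
- The arm moves only by the tool move_arm, never from a script. Its argument "deltas" is one flat list of numbers, 7 for each row, row after row: the turn, a rotation vector about the tool's x, y, z in rad, then the shift along the tool's x, y, z in cm, then the closure, from -1 (fully open) to 1 (shut). A call has 1 to 8 rows; each row is the pose to reach, as a shift and turn from the pose commanded when the call began, along the tool's axes at that moment; what a row does not reach only later rows make up. A row lasts 1/10 s, in which the tool goes at most 50 mm and 8.59 degrees, less where a joint would pass 70% of its speed; a pose out of reach is approached as far as the arm can. A call with a gripper value outside its range is refused whole. The fingers move at their own pace and stop on an object; the grip force is fixed at half the most. Time passes only in rows, so rows that repeat a pose let the fingers close. It gives the time, the measured TCP pose, the force, the opening and the grip force at its end, in the units of the state.
- robot.get_obs(): the state, without advancing time (a new reading comes with each control period).
- robot.snapshot(name): name is "side" or "top" or "wrist"; returns a dict with "image" (420x560x3 uint8, red, green, blue), "depth" (420x560 float32, m along the optical axis (not along the pixel's ray), 0 where there is no reading), "fov_y" (degrees; the focal length in pixels is half the picture's height over the tangent of half this angle, whatever the lens; pixels are square), "cx", "cy" (the principal point, pixels), "D" ([k1, k2, p1, p2, k3] as OpenCV has them; the pictures are not rectified), "origin" and "orientation" of the camera in the world; the wrist camera has in their place "T_tool_cam" (4x4, takes a point from camera to tool coordinates, whose origin is the TCP and whose axes are the flange's). Camera axes: x right, y up, looking along -z (the intrinsics and any distortion apply to the point x, -y, -z); pixel columns grow to the right and rows downward; lengths in m; the calibration is good to about 2 mm. A picture is of the moment at which its call begins: read the wrist's pose just before it.
- robot.close_job(): hands the job in; it is judged then, once.
The state is a dict: "time": time; "joint_positions": joint angles; "qvel": joint speeds; "joint_torque": joint torques, N m; "tool_pos": TCP position; "ee_rot": TCP orientation; "wrist_force": force on the tool from outside, world axes, zero at the start; "wrist_torque": the same for the moment, N m; "width": finger opening in m; "finger_force": force on a finger pad.
Only numpy, scipy, OpenCV 4.12 (cv2) and the standard library are available. Lean on these libraries where they do the work, as an engineer would, in place of code of your own. Each camera call takes 0.05 s, during which the arm holds its last target. There are 200 camera calls.

## Working session

There is one attempt and no reset: what is moved stays moved. The work goes in short steps, Python scripts to look and compute and a tool call to move; the robot and the scene stay as the last step left them, time stands still between calls to the robot, and variables do not carry over. Pictures are saved under pics/ and viewed, at most 10 in all, crops included, and the job is handed in when it is done.

Besides the shell and the picture viewer there is one more tool, called by a JSON object that holds its "method" and its "body". move_arm: Moves the arm, as the interface text tells. Its arguments: {"type":"object","properties":{"deltas":{"type":"array","items":{"type":"number"}}},"required":["deltas"]}

```bash
mkdir -p pics
cat > h.py <<'E'
import numpy as np, cv2, pickle
from bench import robot
def snap(n):
    o=robot.get_obs(); s=robot.snapshot(n); s['obs']=o
    return s
def K(s):
    f=210/np.tan(np.radians(s['fov_y'])/2); return np.array([[f,0,s['cx']],[0,f,s['cy']],[0,0,1.]])
def rpy(r):
    from scipy.spatial.transform import Rotation as R
    return R.from_euler('xyz',r).as_matrix()
def campose(s):
    if 'T_tool_cam' in s:
        T=np.array(s['T_tool_cam']); R=rpy(s['obs']['ee_rot']); return R@T[:3,:3], R@T[:3,3]+np.array(s['obs']['tool_pos'])
    o=np.array(s['orientation']); return (o if o.shape==(3,3) else rpy(o)), np.array(s['origin'])
def rays(s,uv):
    p=cv2.undistortPoints(np.array(uv,float).reshape(-1,1,2),K(s),np.array(s['D'],float)).reshape(-1,2)
    d=np.c_[p[:,0],-p[:,1],-np.ones(len(p))]; R,o=campose(s); return o,d@R.T
def onplane(s,uv,z):
    o,d=rays(s,uv); t=(z-o[2])/d[:,2]; return o+d*t[:,None]
def cloud(s):
    v,u=np.mgrid[0:420,0:560]; o,d=rays(s,np.c_[u.ravel(),v.ravel()])
    return (o+d*s['depth'].ravel()[:,None]).reshape(420,560,3)
def project(s,P):
    R,o=campose(s); q=(np.array(P)-o)@R; q=q*[1,-1,-1]
    return cv2.projectPoints(q.reshape(-1,1,3),np.zeros(3),np.zeros(3),K(s),np.array(s['D'],float))[0].reshape(-1,2)
E
python3 - <<'E'
from h import *
S={n:snap(n) for n in('top','side','wrist')}
pickle.dump(S,open('s0.pkl','wb'))
for n,s in S.items():
    cv2.imwrite(f'pics/{n}0.png',s['image'][...,::-1]); print(n,s['fov_y'],s['cx'],s['cy'],s['D'],campose(s)[1])
print(robot.get_obs())
E
```

```text
top 49.73350212650685 270.559591979111 209.60861365431094 [-0.06552913  0.          0.          0.          0.        ] [0.4624768  0.02457402 1.43105417]
side 48.99143642238632 276.5130281764111 217.56254750887734 [0.01645232 0.         0.         0.         0.        ] [0.20866578 0.99252354 0.90841362]
wrist 66.8426637715084 283.93857776043615 208.3722323560413 [-0.05246238  0.          0.          0.          0.        ] [ 0.26473765 -0.48887711  0.38470941]
{'time': 0.15, 'joint_positions': array([-1.32212717e+00,  8.78166278e-02,  1.37184070e+00, -5.88427500e-06,
        1.68359434e+00, -1.03117343e-01]), 'qvel': array([-1.82047149e-03, -1.50363021e-03, -4.42828316e-03, -2.15384884e-03,
       -2.31345987e-05,  1.82581393e-03]), 'joint_torque': array([ 8.04111414e-05, -3.40645730e+01, -3.02795255e+01,  7.17732939e-02,
        3.05239996e-02, -1.23097102e-04]), 'tool_pos': array([ 0.18940339, -0.51593734,  0.20458957]), 'ee_rot': array([-3.13994184e+00, -1.64953712e-04,  3.51785709e-01]), 'wrist_force': array([ 0.25599854, -0.0249879 ,  0.28099453]), 'wrist_torque': array([-0.03668099, -0.02741091, -0.01245536]), 'finger_force': 0.0, 'width': 0.09415982250670361}
```

View pics/top0.png

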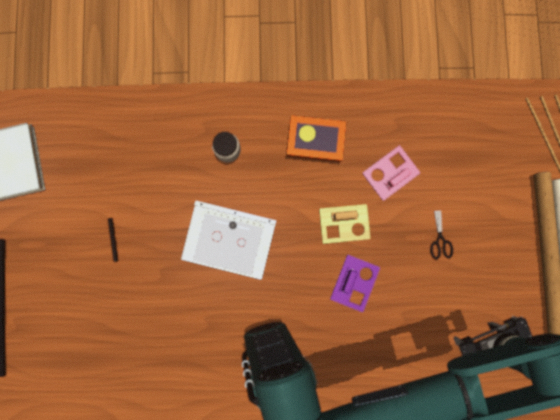

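View pics/side0.png

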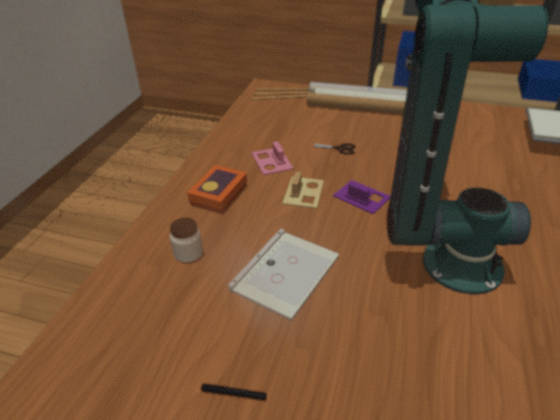

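The top view shows the board at about (229,240), with its rail along the upper edge and the pin at (233,225). The pale plywood stencil is at (345,223) with its handle at (345,215). The pink and purple ones are decoys. In the side view the rail is on the board's left edge and the plywood stencil is at (303,191).

Run:
```python
from h import *
S=pickle.load(open('s0.pkl','rb')); s=S['top']; im=s['image']; C=cloud(s)
print(np.round(campose(s)[0],3))
hsv=cv2.cvtColor(im,cv2.COLOR_RGB2HSV)
def blob(m,box):
    z=np.zeros(m.shape,np.uint8); x0,y0,x1,y1=box; z[y0:y1,x0:x1]=m[y0:y1,x0:x1]
    n,l,st,c=cv2.connectedComponentsWithStats(z); k=1+st[1:,4].argmax(); return (l==k).astype(np.uint8)
print('px', im[235,330],im[215,345],im[225,233],im[260,210],hsv[235,330],hsv[215,345])
wh=((hsv[...,1]<50)&(hsv[...,2]>130)).astype(np.uint8)
b=cv2.morphologyEx(blob(wh,(170,190,290,290)),cv2.MORPH_CLOSE,np.ones((7,7)))
r=cv2.minAreaRect(cv2.findContours(b,0,2)[0][0]); bp=cv2.boxPoints(r); print('board',r); W=onplane(s,bp,.012);print(np.round(W,4), np.linalg.norm(np.diff(W,axis=0),axis=1))
ye=((hsv[...,0]>18)&(hsv[...,0]<40)&(hsv[...,2]>140)&(hsv[...,1]>60)).astype(np.uint8)
t=cv2.morphologyEx(blob(ye,(310,195,380,250)),cv2.MORPH_CLOSE,np.ones((3,3)))
r=cv2.minAreaRect(max(cv2.findContours(t,0,2)[0],key=cv2.contourArea)); tp=cv2.boxPoints(r);print('tmpl',r); W=onplane(s,tp,.006);print(np.round(W,4), np.linalg.norm(np.diff(W,axis=0),axis=1))
d=blob(((hsv[...,2]<90)).astype(np.uint8),(220,215,245,235)); v,u=np.nonzero(d); print('pin',u.mean(),v.mean(),len(u),onplane(s,[[u.mean(),v.mean()]],.012))
h=(C[...,2]>.045).astype(np.uint8); h=blob(h,(310,195,380,250)); v,u=np.nonzero(h); P=C[v,u];print('handle',len(u),P.mean(0),np.median(P[:,2]),P.min(0),P.max(0))
q=P[:,:2]-P[:,:2].mean(0); print(np.linalg.svd(q,full_matrices=False)[2][0])
w=S['wrist']; print(project(w,[[*onplane(s,[[345,223]],.006)[0]]]))
```

```text
[[-0.021  0.998 -0.058]
 [-1.    -0.021  0.   ]
 [-0.001  0.058  0.998]]
px [163  94  50] [219 172 103] [103  98  93] [211 209 210] [ 12 177 163] [ 18 135 219]
board ((228.32357788085938, 239.70590209960938), (82.94718170166016, 60.876441955566406), 14.03624439239502)
[[0.3959 0.3089 0.012 ]
 [0.5802 0.2602 0.012 ]
 [0.5117 0.0084 0.012 ]
 [0.3287 0.0583 0.012 ]] [0.19059669 0.26099574 0.18971825]
tmpl ((344.3960876464844, 223.4604034423828), (35.62232971191406, 48.25930404663086), 84.2894058227539)
[[ 0.5472 -0.127   0.006 ]
 [ 0.5593 -0.2795  0.006 ]
 [ 0.4472 -0.2871  0.006 ]
 [ 0.4355 -0.1352  0.006 ]] [0.1529959  0.11232001 0.15236932]Traceback (most recent call last):
  File "<stdin>", line 15, in <module>
  File "<stdin>", line 7, in blob
ValueError: attempt to get argmax of an empty sequence
```

View pics/wrist0.png

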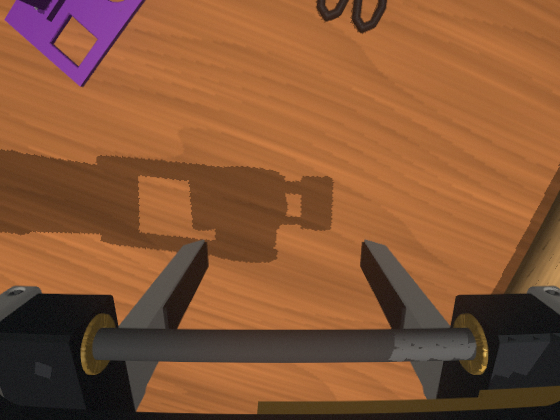

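The wrist view shows only the purple decoy and the scissors at the top. Both layouts are measured, with sizes matching to 2 mm. Next I'll move to look down on the plywood stencil.

{"method": "move_arm", "body": {"deltas": [0,0,-0.14,4.3,-1.1,0,-1,0,0,-0.28,8.6,-2.2,0,-1,0,0,-0.42,12.9,-3.3,0,-1,0,0,-0.56,17.2,-4.4,0,-1,0,0,-0.7,21.5,-5.5,0,-1,0,0,-0.84,25.8,-6.6,0,-1,0,0,-0.98,30.1,-7.7,0,-1,0,0,-1.12,34.4,-8.8,0,-1]}}

```text
time: 0.95
tool_pos: [0.4833, -0.3138, 0.2051]
ee_rot: [-3.141, -0.0, 1.478]
wrist_force: [-0.3, -1.0, 0.5]
width: 0.0939
finger_force: 0.0
```

{"method": "move_arm", "body": {"deltas": [0,0,-0.09,1.7,1.7,0,-1,0,0,-0.174,3.3,3.4,0,-1,0,0,-0.174,3.3,3.4,0,-1,0,0,-0.174,3.3,3.4,0,-1]}}

```text
time: 1.35
tool_pos: [0.519, -0.2856, 0.2049]
ee_rot: [-3.14, -0.0, 1.645]
wrist_force: [-0.2, -0.8, -0.2]
width: 0.0937
finger_force: 0.0
```

Run:
```python
from h import *
s=snap('wrist'); pickle.dump(s,open('s1.pkl','wb')); cv2.imwrite('pics/w1.png',s['image'][...,::-1]); print(s['obs']['tool_pos'],s['obs']['ee_rot'])
print(project(s,[[.522,-.205,.006],[.522,-.205,.058]]))
```

```text
[ 0.51898218 -0.28560675  0.20494809] [-3.14029327e+00 -8.50780884e-05  1.64530357e+00]
[[291.92889836 117.97907144]
 [293.16095203 117.95130165]]
```

View pics/w1.png

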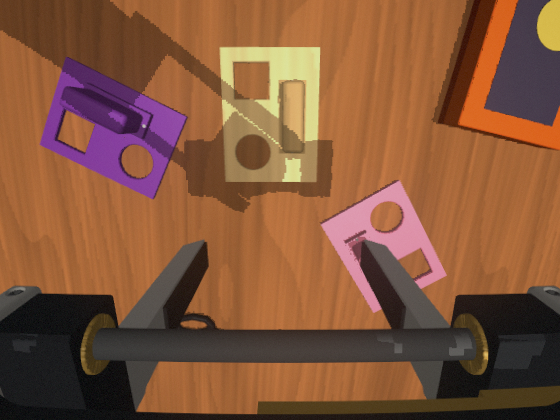

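The wrist view shows the plywood stencil upright in the frame, with corners near (221,47), (320,47), (319,182) and (226,182). Its handle is at (292,117), as predicted. Now the precise measurement.

Run:
```python
from h import *
s=pickle.load(open('s1.pkl','rb')); im=s['image']; C=cloud(s)
hsv=cv2.cvtColor(im,cv2.COLOR_RGB2HSV)
z=C[...,2]; print('depth z plate/handle/desk',z[60,300],z[117,292],z[20,300])
m=np.zeros(z.shape,np.uint8); m[70:165,265:320]=(z[70:165,265:320]>.05)
P=C[m>0]; q=P[:,:2]; r=cv2.minAreaRect((q*1e3).astype(np.float32)); print('handle',len(P),P.mean(0),r)
pm=np.zeros(z.shape,np.uint8); pm[35:195,205:335]=((hsv[...,0]>22)&(hsv[...,0]<45)&(hsv[...,1]>50))[35:195,205:335]
pm=cv2.morphologyEx(pm,cv2.MORPH_OPEN,np.ones((2,2)))
v,u=np.nonzero(pm); W=onplane(s,np.c_[u,v],.006)[:,:2]; r=cv2.minAreaRect((W*1e3).astype(np.float32)); print('plate',r,np.round(cv2.boxPoints(r),1).tolist())
```

```text
depth z plate/handle/desk 0.0075258874514080865 0.05897673733599079 0.0011457472767195664
handle 1575 [ 0.52108118 -0.20357172  0.06310541] ((521.6046142578125, -204.48922729492188), (21.559736251831055, 68.90855407714844), 4.183192729949951)
plate ((497.869873046875, -206.8304443359375), (110.11458587646484, 149.8617401123047), 4.208168983459473) [[437.5, -136.10000610351562], [448.5, -285.6000061035156], [558.2999877929688, -277.5], [547.2999877929688, -128.10000610351562]]
```

{"method": "move_arm", "body": {"deltas": [0,0,0,4,0.5,1,-1,0,0,0,8.05,0.9,3,-1,0,0,0,8.05,0.9,7,-1,0,0,0,8.05,0.9,11,-1,0,0,0,8.05,0.9,14.5,-1,0,0,0,8.05,0.9,17,-1,0,0,0,8.05,0.9,18.4,-1,0,0,0,8.05,0.9,18.4,-1]}}

```text
time: 2.2
tool_pos: [0.5201, -0.2049, 0.0194]
ee_rot: [-3.138, -0.002, 1.644]
wrist_force: [-1.0, -0.1, -0.4]
width: 0.0939
finger_force: 0.0
```

{"method": "move_arm", "body": {"deltas": [0,0,0,0,0,0,1,0,0,0,0,0,0,1,0,0,0,0,0,0,1,0,0,0,0,0,0,1,0,0,0,0,0,0,1,0,0,0,0,0,0,1]}}

```text
time: 2.8
tool_pos: [0.5223, -0.2048, 0.0218]
ee_rot: [3.141, 0.0, 1.646]
wrist_force: [0.1, 0.1, 0.5]
width: 0.0493
finger_force: 0.0
```

{"method": "move_arm", "body": {"deltas": [0,0,0,0,0,0,1,0,0,0,0,0,0,1,0,0,0,0,0,0,1,0,0,0,0,0,0,1,0,0,0,0,0,0,1,0,0,0,0,0,0,1]}}

```text
time: 3.4
tool_pos: [0.522, -0.2048, 0.0214]
ee_rot: [-3.141, -0.0, 1.646]
wrist_force: [-0.1, -0.6, 0.1]
width: 0.0218
finger_force: 30.0
```

{"method": "move_arm", "body": {"deltas": [0,0,0,0,0,-1,1,0,0,0,0,0,-3,1,0,0,0,0,0,-6,1,0,0,0.05,3,-0.8,-9.5,1,0,0,0.14,6.5,-1.8,-13,1,0,0,0.23,10.5,-2.9,-16,1,0,0,0.3,13.5,-3.8,-17.5,1,0,0,0.337,14.8,-4.1,-17.9,1]}}

```text
time: 4.2
tool_pos: [0.4703, -0.058, 0.2042]
ee_rot: [3.136, -0.001, 1.309]
wrist_force: [1.3, -0.7, -2.4]
width: 0.0219
finger_force: 30.0
```

{"method": "move_arm", "body": {"deltas": [0,0,0,0,0,0,1,0,0,0,0,0,0,1,0,0,0,0,0,0,1,0,0,0,0,0,0,1,0,0,0,0,0,0,1]}}

```text
time: 4.7
tool_pos: [0.4701, -0.0609, 0.1997]
ee_rot: [-3.14, 0.0, 1.308]
wrist_force: [0.1, 0.8, -2.2]
width: 0.0215
finger_force: 30.0
```

Run:
```python
from h import *
s=snap('wrist'); pickle.dump(s,open('s2.pkl','wb')); cv2.imwrite('pics/w2.png',s['image'][...,::-1]); o=s['obs'];print(o)
```

```text
{'time': 4.7, 'joint_positions': array([-2.48468557e-01, -8.07269846e-02,  1.55061271e+00, -1.80885486e-04,
        1.67324606e+00,  1.45771654e-02]), 'qvel': array([ 0.00279336, -0.00273899, -0.00497279,  0.00228163,  0.00074133,
        0.00181181]), 'joint_torque': array([ 3.58021853e-02, -2.80132896e+01, -3.15102053e+01,  7.47112208e-02,
        5.18701680e-02, -3.07409748e-03]), 'tool_pos': array([ 0.47010497, -0.06094277,  0.19966502]), 'ee_rot': array([-3.14005630e+00,  2.02381608e-04,  1.30773240e+00]), 'wrist_force': array([ 0.08568637,  0.78174677, -2.16800261]), 'wrist_torque': array([-0.08396049, -0.08970725,  0.00807771]), 'finger_force': 29.99756008386612, 'width': 0.021457355464280112}
```

View pics/w2.png

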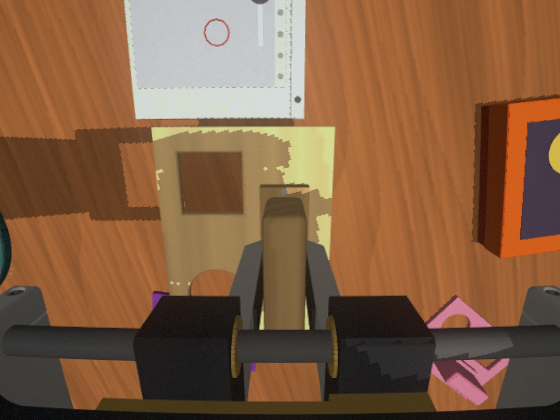

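The wrist view shows the stencil held level at (245,200) and square to the board. The near end of the board is at rows 0–118, with the rail at its right edge (300,100) and the pin disc just at the top edge (260,0). I'll move a bit further along to see the pin.

{"method": "move_arm", "body": {"deltas": [0,0,0,3,0,0,1,0,0,0,7,0,0,1,0,0,0,10,0,0,1,0,0,0,10,0,0,1,0,0,0,10,0,0,1,0,0,0,10,0,0,1,0,0,0,10,0,0,1]}}

```text
time: 5.45
tool_pos: [0.496, 0.0353, 0.2004]
ee_rot: [3.142, 0.0, 1.307]
wrist_force: [-0.0, -0.5, -3.4]
width: 0.0219
finger_force: 30.0
```

Run:
```python
from h import *
s=snap('wrist'); pickle.dump(s,open('s3.pkl','wb')); cv2.imwrite('pics/w3.png',cv2.resize(s['image'][:210,60:400,::-1],None,fx=2.2,fy=2.2)); o=s['obs'];print(o['tool_pos'],o['ee_rot'])
```

```text
[0.49597613 0.03526034 0.200432  ] [3.14158684e+00 4.73503432e-04 1.30714529e+00]
```

View pics/w3.png

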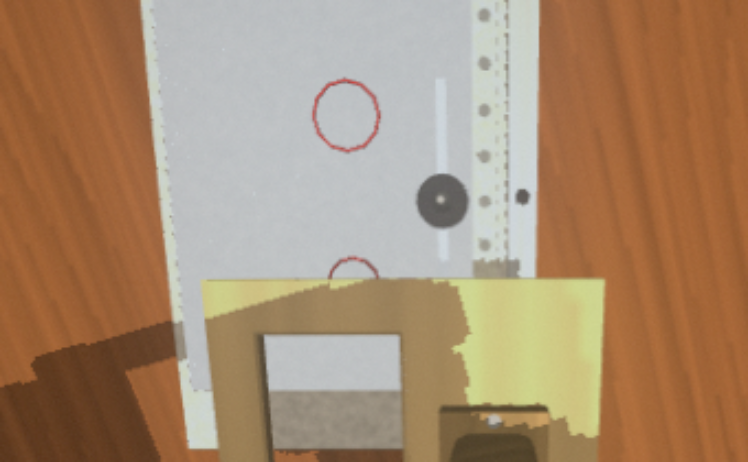

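The crop shows the pin's dark disc at (441,201), which is full-frame (260,91). The rail strip is at x 510–538 and the left board edge runs from (143,0) to (185,350).

Run:
```python
from h import *
s=pickle.load(open('s3.pkl','rb')); im=s['image']; C=cloud(s); hsv=cv2.cvtColor(im,cv2.COLOR_RGB2HSV).astype(int)
d=np.zeros((420,560),np.uint8); d[72:112,242:280]=hsv[72:112,242:280,2]<110
c=max(cv2.findContours(d,0,2)[0],key=cv2.contourArea); e=cv2.minEnclosingCircle(c); m=cv2.moments(c); p=[m['m10']/m['m00'],m['m01']/m['m00']]
pin=onplane(s,[p],.012)[0]; print('disc',p,e,'dia',(2*e[1]+1)*.366/K(s)[0,0],'pin',pin, 'z',C[91,275],C[91,300])
sat=hsv[...,1]
L=[];Rr=[]
for v in range(3,115):
    w=np.nonzero(sat[v,60:400]<70)[0]+60
    if v<105: Rr.append([w.max()+.5,v])
    L.append([w.min()-.5,v])
def fit(uv,z):
    P=onplane(s,uv,z)[:,:2].astype(np.float32); vx,vy,x,y=cv2.fitLine(P,cv2.DIST_HUBER,0,.001,.001).ravel()
    if vy<0: vx,vy=-vx,-vy
    n=np.array([vy,-vx]); return np.array([x,y]),n,np.degrees(np.arctan2(n[1],n[0]))
for nm,uv,z in(('L',L,.012),('R',Rr,.020)):
    q,n,a=fit(uv,z); print(nm,a,np.radians(a),'pin dist', (pin[:2]-q)@n*1e3)
# stencil edges seen here: plate top z
z=C[150,310]; print('plate top pt',z)
# top view cross-check of disc
t=pickle.load(open('s0.pkl','rb'))['top']; g=cv2.cvtColor(t['image'],cv2.COLOR_RGB2GRAY); b=np.zeros_like(g); b[215:236,222:246]=g[215:236,222:246]<140
v,u=np.nonzero(b); print('top disc',u.mean(),v.mean(),len(u),onplane(t,[[u.mean(),v.mean()]],.012))
```

```text
disc [260.5764345159877, 90.88173455978975] ((260.6325378417969, 90.72891235351562), 11.842082977294922) dia 0.028390093174097495 pin [0.49958165 0.14710932 0.012     ] z [0.51483368 0.14277915 0.01290289] [0.54065367 0.13511196 0.0220833 ]
L -14.887241 -0.25983137 pin dist 142.79183697596963
R -15.00668 -0.26191595 pin dist -46.854867968823726
plate top pt [0.52720876 0.09029307 0.18581972]
top disc 232.4102564102564 225.0 39 [[0.49959269 0.14507183 0.012     ]]
```

Run:
```python
from h import *
s=pickle.load(open('s3.pkl','rb')); im=s['image']; hsv=cv2.cvtColor(im,cv2.COLOR_RGB2HSV).astype(int)
ye=((hsv[...,0]>22)&(hsv[...,0]<40)&(hsv[...,1]>60))
tcp=s['obs']['tool_pos']; zt=tcp[2]-.0214+.006
far=[[u,np.nonzero(ye[100:,u])[0].min()+99.5] for u in list(range(165,225))+list(range(255,325))]
rt=[[np.nonzero(ye[v,:400])[0].max()+.5,v] for v in range(135,180)]
yaw=s['obs']['ee_rot'][2]; tx=np.array([np.cos(yaw),np.sin(yaw)]); ty=np.array([tx[1],-tx[0]])
for nm,uv in(('far',far),('right',rt)):
    P=onplane(s,uv,zt)[:,:2]-tcp[:2]; a=P@tx*1e3; b=P@ty*1e3
    k=np.polyfit(b,a,1) if nm=='far' else np.polyfit(a,b,1); print(nm,np.median(a),np.median(b),'slope',k[0])
```

```text
Traceback (most recent call last):
ValueError: zero-size array to reduction operation minimum which has no identity
```

Run:
```python
from h import *
s=pickle.load(open('s3.pkl','rb')); C=cloud(s)
ye=C[...,2]>.15; ye[190:]=0
tcp=s['obs']['tool_pos']; zt=tcp[2]-.0214+.006
far=[[u,np.nonzero(ye[100:,u])[0].min()+99.5] for u in range(165,320)]
rt=[[np.nonzero(ye[v,:400])[0].max()+.5,v] for v in range(135,180)]
yaw=s['obs']['ee_rot'][2]; tx=np.array([np.cos(yaw),np.sin(yaw)]); ty=np.array([tx[1],-tx[0]])
for nm,uv in(('far',far),('right',rt)):
    P=onplane(s,uv,zt)[:,:2]-tcp[:2]; a=P@tx*1e3; b=P@ty*1e3
    k=np.polyfit(b,a,1) if nm=='far' else np.polyfit(a,b,1); print(nm,np.median(a),np.median(b),'slope',k[0])
```

```text
far 75.69484545886003 -25.06367089370963 slope -0.0032371046725962376
right 56.990876268582454 30.058810774268807 slope -0.13721475714837159
```

{"method": "move_arm", "body": {"deltas": [0,0,0,2.5,-0.7,1,1,0,0,0,6,-1.7,4,1,0,0,0,9.3,-2.55,7.5,1,0,0,-0.002,9.3,-2.55,11,1,0,0,-0.002,9.3,-2.55,13,1,0,0,-0.002,9.3,-2.55,14,1,0,0,-0.002,9.3,-2.55,14,1,0,0,-0.002,9.3,-2.55,14,1]}}

```text
time: 6.3
tool_pos: [0.4966, 0.1324, 0.0618]
ee_rot: [3.139, -0.001, 1.31]
wrist_force: [0.6, 0.3, -2.2]
width: 0.0216
finger_force: 30.0
```

{"method": "move_arm", "body": {"deltas": [0,0,0,0,0,0,1,0,0,0,0,0,0,1,0,0,0,0,0,0,1]}}

```text
time: 6.6
tool_pos: [0.4962, 0.1328, 0.0615]
ee_rot: [3.14, -0.001, 1.311]
wrist_force: [-0.3, -0.4, -2.5]
width: 0.0221
finger_force: 30.0
```

{"method": "move_arm", "body": {"deltas": [0,0,0,-0.1,0,0.6,1,0,0,0,-0.15,0,1.1,1,0,0,0,-0.15,0,1.3,1,0,0,0,-0.15,0,1.4,1,0,0,0,-0.15,0,1.4,1,0,0,0,-0.15,0,1.4,1]}}

```text
time: 7.2
tool_pos: [0.4954, 0.1314, 0.0465]
ee_rot: [3.141, -0.0, 1.311]
wrist_force: [-0.5, -0.2, -2.5]
width: 0.0219
finger_force: 30.0
```

{"method": "move_arm", "body": {"deltas": [0,0,0,0,0,0.07,1,0,0,0,0,0,0.07,1,0,0,0,0,0,0.07,1]}}

```text
time: 7.5
tool_pos: [0.4955, 0.1314, 0.046]
ee_rot: [3.141, -0.0, 1.311]
wrist_force: [0.6, -0.4, -2.0]
width: 0.022
finger_force: 30.0
```

{"method": "move_arm", "body": {"deltas": [0,0,0,0,0,0.07,1,0,0,0,0,0,0.07,1,0,0,0,0,0,0.07,1]}}

```text
time: 7.8
tool_pos: [0.4955, 0.1314, 0.0457]
ee_rot: [3.141, -0.0, 1.311]
wrist_force: [-0.6, -0.2, 2.6]
width: 0.0217
finger_force: 30.0
```

Contact on the pin tip is felt at about 5 N, 16 mm short of the socket. Checking with one side picture before sliding.

Run:
```python
from h import *
s=snap('side'); cv2.imwrite('pics/s4.png',cv2.resize(s['image'][170:330,190:390,::-1],None,fx=3.5,fy=3.5,interpolation=cv2.INTER_CUBIC)); o=s['obs'];print(o['tool_pos'],o['ee_rot'],o['wrist_force'],o['wrist_torque'])
```

```text
[0.49553493 0.1313687  0.04572751] [ 3.14062709e+00 -3.33821581e-04  1.31077212e+00] [-0.64600246 -0.1802336   2.60830832] [-0.0161986   0.08472674  0.01400126]
```

View pics/s4.png

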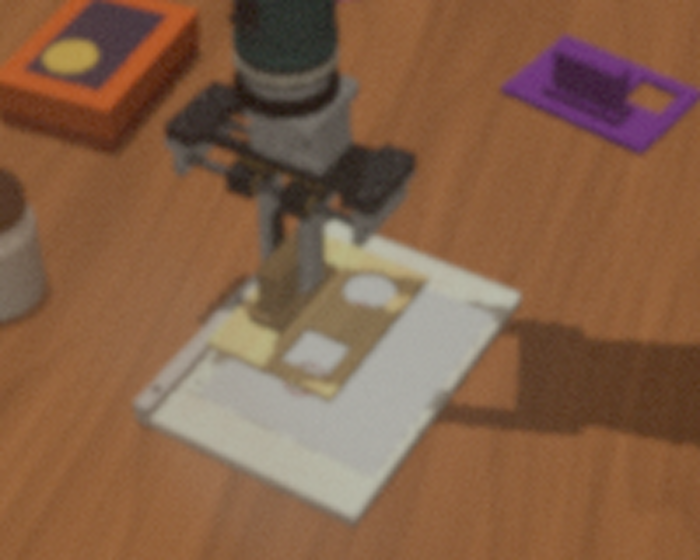

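The side crop shows the stencil held level above the board. Its long edge, from (330,230) to (215,345), is parallel to the rail. Now I'll slide with a light push.

{"method": "move_arm", "body": {"deltas": [0,0,0,0,0,0.08,1,0,0,0,0.2,0,0.08,1,0,0,0,0.4,0,0.08,1,0,0,0,0.6,0,0.08,1,0,0,0,0.8,0,0.08,1,0,0,0,1.0,0,0.08,1,0,0,0,1.0,0,0.08,1]}}

```text
time: 8.55
tool_pos: [0.4986, 0.1394, 0.0455]
ee_rot: [3.139, 0.003, 1.311]
wrist_force: [-1.0, -4.5, 5.8]
width: 0.0217
finger_force: 30.0
```

{"method": "move_arm", "body": {"deltas": [0,0,0,0.15,0,0,1,0,0,0,0.3,0,0,1,0,0,0,0.4,0,0,1,0,0,0,0.5,0,0,1,0,0,0,0.5,0,0,1]}}

```text
time: 9.05
tool_pos: [0.4984, 0.146, 0.0433]
ee_rot: [-3.14, 0.0, 1.311]
wrist_force: [0.1, 0.2, -2.5]
width: 0.0216
finger_force: 30.0
```

The force dropped back to bare weight and z fell, so the nose has entered the socket. Now lowering.

{"method": "move_arm", "body": {"deltas": [0,0,0,0.05,0.03,0.2,1,0,0,0,0.05,0.03,0.4,1,0,0,0,0.05,0.03,0.5,1,0,0,0,0.05,0.03,0.5,1]}}

```text
time: 9.45
tool_pos: [0.4992, 0.1462, 0.0389]
ee_rot: [-3.141, 0.0, 1.311]
wrist_force: [0.3, 0.2, -3.0]
width: 0.0218
finger_force: 30.0
```

{"method": "move_arm", "body": {"deltas": [0,0,0,0.02,0,0.2,1,0,0,0,0.03,0,0.35,1,0,0,0,0.03,0,0.5,1,0,0,0,0.03,0,0.5,1]}}

```text
time: 9.85
tool_pos: [0.4993, 0.1464, 0.0339]
ee_rot: [-3.141, 0.0, 1.311]
wrist_force: [0.5, -0.1, -2.4]
width: 0.0221
finger_force: 30.0
```

{"method": "move_arm", "body": {"deltas": [0,0,0,0,0,0.1,1,0,0,0,0,0,0.2,1,0,0,0,0,0,0.25,1,0,0,0,0,0,0.25,1,0,0,0,0,0,0.25,1]}}

```text
time: 10.35
tool_pos: [0.4997, 0.1465, 0.0334]
ee_rot: [3.141, -0.0, 1.311]
wrist_force: [-2.8, -1.3, 5.4]
width: 0.0218
finger_force: 30.0
```

{"method": "move_arm", "body": {"deltas": [0,0,0,0,0,0.15,1,0,0,0,0,0,0.3,1,0,0,0,0,0,0.35,1,0,0,0,0,0,0.35,1,0,0,0,0,0,0.35,1]}}

```text
time: 10.85
tool_pos: [0.4997, 0.1465, 0.0333]
ee_rot: [3.14, -0.0, 1.311]
wrist_force: [-9.7, -2.1, 20.6]
width: 0.0218
finger_force: 30.0
```

Run:
```python
from h import *
S={n:snap(n) for n in('side','wrist')}
a=cv2.resize(S['side']['image'][200:320,220:350],(520,480),interpolation=cv2.INTER_CUBIC)
cv2.imwrite('pics/s5.png',a[...,::-1]); C=cloud(S['wrist']); cv2.imwrite('pics/w5.png',S['wrist']['image'][...,::-1])
o=S['wrist']['obs'];print(o['tool_pos'],o['ee_rot'],o['wrist_force'],o['wrist_torque'])
s=S['wrist']; ps=np.array([.4996,.1471]); bx=np.array([.966,-.2585]); by=np.array([.2585,.966])
for x,y in((15,70),(25,60),(-15,70),(-75,70),(-60,70),(-80,90),(-10,85),(-30,70)):
    q=ps+bx*x/1e3+by*y/1e3; u,v=project(s,[[*q,.018]])[0]; print(x,y,(int(u),int(v)), C[int(round(v)),int(round(u)),2] if 0<=v<420 and 0<=u<560 else None)
```

```text
[0.49974634 0.14654458 0.03333821] [ 3.14047070e+00 -2.90704373e-04  1.31092127e+00] [-10.02638945  -1.6792093   20.96864675] [-0.33279954  2.00246903 -0.00403413]
15 70 (308, 134) 0.019587249720772665
25 60 (324, 151) 0.01917690589213078
-15 70 (258, 134) 0.018801830275893605
-75 70 (159, 134) 0.01863714812563419
-60 70 (184, 134) 0.018559044638687516
-80 90 (148, 100) 0.013405962076697087
-10 85 (266, 108) 0.01337205201961722
-30 70 (233, 134) 0.019119196758234452
```

View pics/w5.png

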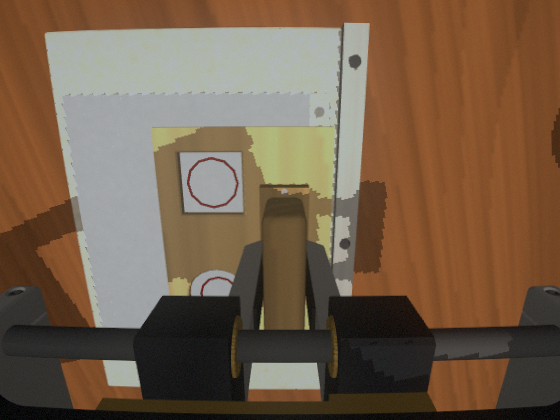

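View pics/s5.png

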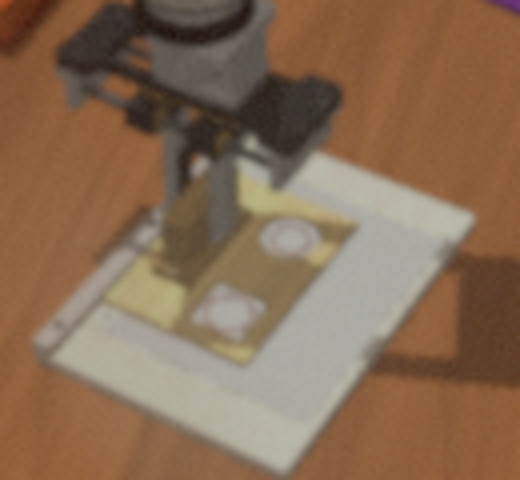

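Both pictures show the stencil flat, with the film's red circles framed in its windows and its edge beside the rail. The plate top reads 6 mm above the board, and it is pressed with about 21 N.

```bash
python3 -c "
from bench import robot
print(robot.close_job())"
```

```text
the job is handed in; nothing more can be done
None
```

The stencil was set on the pin tip, slid along the rail until it dropped over the pin, and is held gripped and pressed flat on the board with about 21 N; the job is handed in at about 11 s.

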